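# Pressurise the filtration vessel and open its outlet

### The arm

A 6-joint arm with a two-finger parallel gripper is mounted at the origin on the work surface. World frame = base frame: x ahead of the robot, y to its left, z up, the work surface at z = 0. Lengths are in m, angles in degrees, forces in N, time in s.
With the tool pointing down it reaches from about 0.35 to 0.875 m from the base axis. Payload 4.2 kg.
Tool frame: the origin (TCP) lies on the front face of the gripper's body, between the roots of the fingers; the fingertips stand 70 mm ahead of it and the grasp point (between the pads) lies 51 mm ahead of it; x points along the fingers, y is the direction in which the jaws open and shut, and the axes are right-handed (so a half turn about x gives the same grasp; the last joint's range is limited). The gripper opens to 87 mm and grips with 3 to 60 N. Pads are 19 mm wide; open, the fingers measure 117 mm over their backs; the gripper's body (75 mm by 190 mm) begins 51 mm behind the grasp point.
Start: joints at [-49.641, 22.042, 0.453, 0, -68.411, -14.817], TCP at [0.269, -0.564, 0.292] pointing down, gripper open.
Joint ranges: [-179.83, 179.83], [-69.29, 118.12], [-61.27, 80.66], [-181.25, 117.63], [-171.15, -9.14], [-177.46, 177.46]. Speed limits (degrees/s): [159.86, 159.86, 180, 180, 180, 180].

### API

Orientations are given as a 3x3 rotation matrix whose columns are the frame's x, y, z axes.
In Python, from station import r, viewer, spotter gives the robot as it stands.
- The arm moves only by the tool move_arm, never from a script. Its argument "series" is a list that holds one entry, the list of rows, each a list of 7 numbers: the turn, a rotation vector about the world's x, y, z scaled (see below), then the shift along the world's x, y, z scaled (see below), then the opening, from 0 (shut) to 1 (fully open). A call has 1 to 20 rows; each row shifts and turns the pose as measured when the row begins; what a row does not reach is not made up. The controller multiplies each number of a shift by 60 mm and each number of a turn by 8 degrees. A row lasts 1/8 s, in which the tool goes at most 62.5 mm and 10.7 degrees, less where a joint would pass 70% of its speed; a pose out of reach is approached as far as the arm can. A call with a number of a shift or a turn outside -1 to 1 is refused whole. A call with a gripper value outside its range is refused whole. The fingers move at their own pace and stop on an object; the grip force is fixed at half the most. Time passes only in rows, so rows that do not move let the fingers close. It gives the time, the measured TCP pose, the force and the opening at its end, in the units of the state.
- r.sense(): the state, without advancing time (a new reading comes with each control period).
- viewer.capture(name): name is "side" or "top" or "wrist"; returns (picture, depth): 480x640x3 uint8, red, green, blue; 480x640 float32, m along the optical axis (not along the pixel's ray), 0 where there is no reading.
- viewer.camera_params(name): a dict with "mtx" (3x3 intrinsics, pixels), "pose" (4x4, takes a point from camera to world coordinates). Camera axes: x right, y down, z forward; pixel columns grow to the right and rows downward; lengths in m; the calibration is good to about 2 mm. A picture is of the moment at which its call begins: read the wrist's pose just before it. camera_params takes no time and is no camera call; for the wrist camera it gives the pose at the moment of the call.
- r.finish_job(): hands the job in, once; it reports no verdict.
Trained networks look in the newest picture that a camera, given by its name, has taken for a name from the list of things; names that differ only in an ending like _2 or _b are one class to them, and where a whole thing is asked for, a point or a joint stands for the part that bears it (a point fixed in the world has none). Each returns a list of dicts, best first, with "conf" (0 to 1); they miss things now and then, are a little off and sometimes report something else, mostly with a low value. They report only what shows in the picture. A call takes as long as a camera call.
- spotter.find_in(camera, name): "centre" ([column, row] in pixels, amid what is visible of it).
- spotter.trace(camera, name): "mask" (480x640 bool, what is visible of it) and "centre" ([column, row] in pixels, amid what is visible of it).
The state is a dict: "time_s": time; "joints": joint angles; "joint_velocities": joint speeds; "effort": joint torques, N m; "tcp_pos": TCP position; "ee_rot": TCP orientation; "wrist_force": force on the tool from outside, world axes, zero at the start; "moment": the same for the moment, N m; "gripper_width": opening from 0.0 (shut) to 1.0 (fully open).
Only numpy, scipy, OpenCV 4.12 (cv2) and the standard library are available. Lean on these libraries where they do the work, as an engineer would, in place of code of your own. Each camera call takes 0.05 s, during which the arm holds its last target.

### The job

Start the filtration run on the steel pressure rig: with your fingertips press the black pump knob on the lid right down in steady strokes, letting it spring right up each time, until the green indicator pin beside it stands fully out of its brass gland. Only then push the blue outlet lever round until it lies in line with the pipe (open). Grip nothing, keep off the pin itself, do not shift or lift the rig, and leave the things around it where they are.

Things in the scene. Friction and masses are not known exactly. Their poses are not given: they have to be found in the camera images.
- rig: steel pressure-filtration rig, loose, 6 kg: base plate 190 x 330 mm (x, y) with a round vessel (flange 140 mm wide, lid top 180 mm above the bench) and, joined to it by an outlet pipe with a brass ball valve, a 90 mm disc filter on a post. Origin: centre of the plate's underside, on the bench. z up; pump at (0, 75) mm, valve stem at (0, -40), filter at (0, -108); the pipe runs along y
- knob_top (a point): middle of the black domed top of the pump knob on the vessel's lid (knob 51 mm wide with a red rim, 20 mm thick), 265 mm above the bench with the knob up; it moves with the knob
- pump (a joint): travel of the pump knob, m: 0 = up, grows as it is pressed straight down, stop at 0.026. Spring: about 4.5 N at the top, 12 N at the stop; it returns by itself when released. A full, steady stroke (to the stop in 0.3 s or longer, then all the way up) raises the pin about 4 mm; a short or jabbed one 1 to 2 mm
- knob_rim: the red rim round the side of the pump knob, 51 mm wide, 7.5 mm high; origin at the top of the knob, on its axis. Pressing on the dome does not touch it; squeezing the knob from the sides does
- pin (a joint): how far the pressure-indicator pin stands out, m: 0 = down, 0.0285 = its upper stop. It starts anywhere from 0 to 0.009, rises in steps with the pump strokes and stays; fully out is 0.0245 or more; it ends near 0.0275, and more strokes then change nothing
- pin_top (a point): middle of the top of the indicator pin: green, 10 mm wide, red cap 14 mm wide, white band at its foot. It rises out of a brass gland on the lid, 46 mm from the pump's axis on the rig's +x side. Gland top: 194 mm above the bench. Down, the cap sits on the gland, its top at 199 mm; fully out, the whole white band (4.5 mm) stands above the gland and the top is at 223 to 227 mm
- outlet (a joint): angle of the outlet valve's lever, rad: 0 = shut, lever across the pipe, pointing to the rig's -x side; 1.571 = open, at its stop, lever in line with the pipe, pointing over the filter (rig -y). It turns about the vertical stem, counter-clockwise from above to open, and stays where it is left; takes about 1.7 N at 48 mm from the stem. It starts at 0 to 0.12
- valve_stem (a point): axis of the valve lever, at the lever's mid height, 238 mm above the bench
- lever_end (a point): point in the lever's blue sleeve, 55 mm from the stem, at mid height and mid width. The sleeve reaches from 21 to 65 mm from the stem, is 12 mm wide and 14 mm high (231 to 245 mm above the bench); the space below it is free down to the pipe (top 212 mm)
- beaker: clear glass beaker, 72 mm wide, 78 mm tall, standing on the rig's base plate under the filter's outlet; a bystander. Origin: centre of its underside
- tips_blue: blue pipette-tip box, 88 x 123 x 69 mm, on the bench beside the rig; a bystander. Origin: centre of its underside
- media_bottle: clear glass bottle with orange cap, 72 mm wide, 165 mm tall; a bystander. Origin: centre of its underside
- buffer_bottle: amber glass bottle with blue cap, 60 mm wide, 135 mm tall; a bystander. Origin: centre of its underside
- filter_case: flat round white case of filter discs with clear cover, 104 mm wide, 22 mm tall; a bystander. Origin: centre of its underside
- flask: conical flask with orange stopper, 80 mm wide, 130 mm tall; a bystander. Origin: centre of its underside
- wrench: dark steel double-ended spanner, 165 x 30 x 8 mm, lying on the bench; a bystander. Origin: centre of its underside

How it is judged:
By the outcome, as a careful person would: the job done as asked, in the order asked, and still so for the second after the job is handed in, with the robot touching nothing.
It also fails if it takes over 58 s, if anything falls off the work surface, if the arm or the gripper's body presses on something with over 40 N, if the wrist force passes 120 N, or if a joint passes its speed limit or range.

## Working session

There is one attempt and no reset: what is moved stays moved. The work goes in short steps, Python scripts to look and compute and a tool call to move; the robot and the scene stay as the last step left them, time stands still between calls to the robot, and variables do not carry over. Pictures are saved under pics/ and viewed, and the job is handed in when it is done.

Besides the shell and the picture viewer there is one more tool, called after "Request:" as name(argument=value, ...) on one line, values as JSON. move_arm: Moves the arm, as the interface text tells. Its arguments: {"type":"object","properties":{"series":{"type":"array","items":{"type":"array","items":{"type":"array","items":{"type":"number","minimum":-1,"maximum":1}}}}},"required":["series"]}

```bash
mkdir -p pics; ls; cat > h.py <<'E'
import numpy as np, cv2
from station import r, viewer, spotter
def snap(cam,fn=None):
    P=viewer.camera_params(cam); im,d=viewer.capture(cam)
    if fn: cv2.imwrite('pics/'+fn,cv2.cvtColor(im,cv2.COLOR_RGB2BGR))
    return im,d,P
def unproj(P,u,v,z):
    K=P['mtx'];T=np.array(P['pose']);p=np.linalg.inv(K)@np.array([u,v,1.])*z
    return T[:3,:3]@p+T[:3,3]
def atz(P,u,v,zw):
    K=P['mtx'];T=np.array(P['pose']);p=T[:3,:3]@(np.linalg.inv(K)@np.array([u,v,1.]))
    return T[:3,3]+p*(zw-T[2,3])/p[2]
def proj(P,X):
    T=np.linalg.inv(np.array(P['pose']));c=T[:3,:3]@X+T[:3,3];q=P['mtx']@c
    return q[:2]/q[2]
E
python3 - <<'E'
from h import *
for c in ['side','top']:
    im,d,P=snap(c,c+'0.png')
    print(c,np.round(P['pose'],3).tolist(),P['mtx'].tolist())
    for n in ['rig','knob_top','knob_rim','pin_top','valve_stem','lever_end','beaker','flask','tips_blue','media_bottle','buffer_bottle','filter_case','wrench']:
        for f in spotter.find_in(c,n)[:1]:
            u,v=f['centre'];z=d[int(v),int(u)]
            print(n,round(f['conf'],2),np.round([u,v]),np.round(unproj(P,u,v,z),3))
print({k:np.round(v,3).tolist() for k,v in r.sense().items()})
E
```

```text
pics
side [[-0.705, -0.504, 0.499, 0.043], [-0.709, 0.499, -0.498, 0.619], [0.002, -0.705, -0.709, 0.967], [0.0, 0.0, 0.0, 1.0]] [[561.9880472272067, 0.0, 322.2268271904529], [0.0, 561.9880472272067, 233.37715462915776], [0.0, 0.0, 1.0]]
rig 0.69 [316. 234.] [0.589 0.092 0.204]
knob_top 0.97 [332. 232.] [0.532 0.106 0.259]
knob_rim 0.58 [333. 235.] [0.528 0.107 0.254]
pin_top 0.68 [264. 271.] [0.69  0.149 0.059]
valve_stem 0.93 [351. 282.] [0.475 0.112 0.173]
lever_end 0.47 [395. 207.] [ 0.529 -0.072  0.205]
beaker 0.55 [398. 257.] [ 0.505 -0.074  0.075]
flask 0.8 [263. 272.] [0.691 0.149 0.054]
tips_blue 0.6 [244. 354.] [0.553 0.313 0.068]
media_bottle 0.71 [338. 202.] [ 0.686 -0.073  0.12 ]
filter_case 0.86 [427. 226.] [ 0.552 -0.248  0.017]
wrench 0.7 [402. 331.] [0.403 0.025 0.003]
top [[-0.004, -0.987, 0.163, 0.462], [-1.0, 0.007, 0.018, 0.034], [-0.019, -0.163, -0.986, 0.971], [0.0, 0.0, 0.0, 1.0]] [[447.45475254308036, 0.0, 316.2025567970513], [0.0, 447.45475254308036, 240.07580023626417], [0.0, 0.0, 1.0]]
rig 0.66 [335. 279.] [0.535 0.011 0.022]
knob_rim 0.31 [334. 342.] [0.4
[... 200 characters left out ...]
005]
flask 0.58 [279. 201.] [0.692 0.128 0.075]
tips_blue 0.94 [195. 257.] [0.577 0.296 0.072]
media_bottle 0.98 [382. 195.] [ 0.69  -0.079  0.124]
buffer_bottle 0.97 [327. 190.] [0.705 0.028 0.107]
filter_case 0.62 [459. 264.] [ 0.566 -0.25   0.023]
wrench 0.75 [338. 343.] [0.402 0.006 0.006]
{'time_s': 1.4, 'joints': [-49.64, 22.041, 0.453, 0.002, -68.413, -14.816], 'joint_velocities': [-0.09, 0.049, -0.046, 0.055, -0.029, 0.073], 'effort': [-0.0, -39.047, 18.762, 4.224, 0.015, -0.0], 'tcp_pos': [0.27, -0.564, 0.292], 'ee_rot': [[-0.0, -0.431, 0.902], [-0.0, 0.902, 0.431], [-1.0, 0.0, -0.0]], 'wrist_force': [-0.145, 0.144, -0.023], 'moment': [-0.022, -0.012, 0.012], 'gripper_width': 1.003}
```

View pics/side0.png

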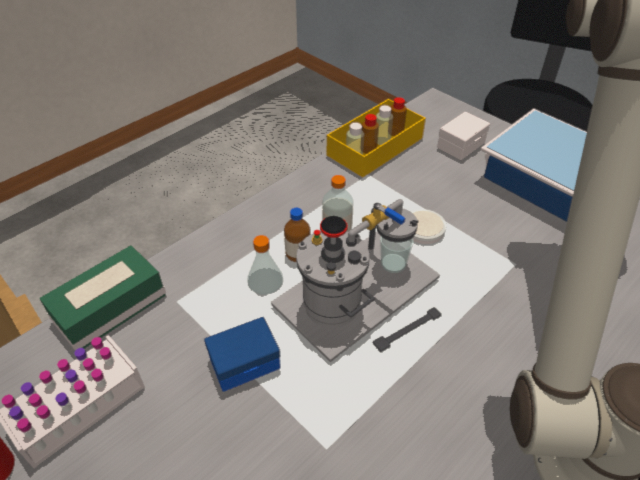

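View pics/top0.png

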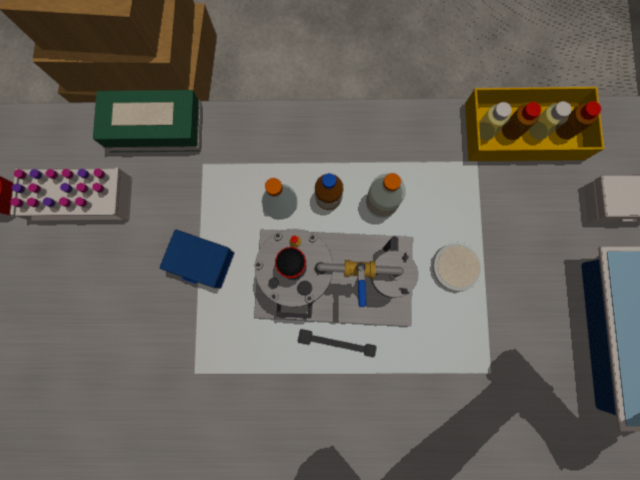

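```bash
python3 - <<'E'
from h import *
im,d,P=snap('top'); np.savez('t.npz',im=im,d=d,**P)
im2,d2,P2=snap('side')
def cloud(P,d):
    v,u=np.mgrid[:480,:640];K=P['mtx'];T=np.array(P['pose'])
    p=np.stack([(u-K[0,2])/K[0,0]*d,(v-K[1,2])/K[1,1]*d,d],-1)
    return p@T[:3,:3].T+T[:3,3]
for im,d,P in((im,d,P),(im2,d2,P2)):
    C=cloud(P,d); hsv=cv2.cvtColor(im,cv2.COLOR_RGB2HSV);v,u=np.mgrid[:480,:640]
    roi=(C[...,2]>0.19)&(C[...,2]<0.3)&(d>0)&(C[...,0]>.4)&(C[...,0]<.65)&(abs(C[...,1])<.2)
    blue=roi&(hsv[...,0]>100)&(hsv[...,0]<130)&(hsv[...,1]>120)
    b=C[blue];c=b[:,:2].mean(0);U,S,V=np.linalg.svd(b[:,:2]-c);t=(b[:,:2]-c)@V[0]
    print('lever',len(b),b.mean(0).round(4),np.round(V[0],3),np.ptp(t),'z',np.percentile(b[:,2],[5,50,95]).round(4))
    black=roi&(C[...,2]>.25)&(hsv[...,2]<60)
    print('dome',black.sum(),C[black].mean(0).round(4),C[black].max(0).round(4),C[black].min(0).round(4))
    red=roi&((hsv[...,0]<6)|(hsv[...,0]>174))&(hsv[...,1]>150)
    for nm,m in(('rim',red&(C[...,2]>.24)),('cap',red&(C[...,2]<.235))):
        if m.any(): print(nm,m.sum(),C[m].mean(0).round(4),C[m].min(0).round(4),C[m].max(0).round(4),u[m].mean(),v[m].mean())
    h=np.histogram(C[(d>0)&(C[...,2]>.17)&(C[...,2]<.2)][:,2],10);print(h)
    br=roi&(hsv[...,0]>12)&(hsv[...,0]<28)&(hsv[...,1]>120); print('brass',br.sum(),C[br].mean(0).round(3))
# plate corners in top
im=np.load('t.npz')['im']
cv2.imwrite('pics/tz.png',cv2.cvtColor(cv2.resize(im[210:340,240:430],None,fx=4,fy=4,interpolation=cv2.INTER_CUBIC),cv2.COLOR_RGB2BGR))
cv2.imwrite('pics/sz.png',cv2.cvtColor(cv2.resize(im2[180:300,270:450],None,fx=4,fy=4,interpolation=cv2.INTER_CUBIC),cv2.COLOR_RGB2BGR))
E
```

```text
lever 200 [ 0.4963 -0.0255  0.2445] [-1.    -0.009] 0.04194564361494211 z [0.2402 0.2448 0.2468]
dome 606 [0.5445 0.089  0.264 ] [0.5674 0.1118 0.269 ] [0.5195 0.0681 0.2527]
rim 199 [0.5411 0.0868 0.2592] [0.5207 0.0651 0.2527] [0.5694 0.1136 0.2637] 291.47738693467335 264.3065326633166
cap 34 [0.591  0.0868 0.2068] [0.5852 0.0812 0.2037] [0.5962 0.0919 0.2095] 293.79411764705884 238.91176470588235
(array([   4,   85, 1677, 1330,   89,  214,  187,  154,   34,   55]), array([0.17194058, 0.17473983, 0.17753908, 0.18033833, 0.18313757,
       0.18593682, 0.18873607, 0.19153532, 0.19433457, 0.19713382,
       0.19993307]))
brass 369 [ 0.542 -0.017  0.215]
lever 157 [ 0.4927 -0.0221  0.241 ] [-1.    -0.005] 0.04280918824450493 z [0.2341 0.2422 0.2453]
dome 308 [0.5413 0.0933 0.2626] [0.5625 0.1116 0.2663] [0.5219 0.0715 0.2571]
rim 104 [0.5311 0.1028 0.2561] [0.5175 0.0748 0.2502] [0.5582 0.1146 0.2608] 333.46153846153845 232.39423076923077
cap 26 [0.5895 0.0884 0.2054] [0.5838 0.0812 0.2024] [0.5954 0.0936 0.2107] 316.5 232.0
(array([ 253,  336, 1224, 1013,  432,  532,  481,  427,  398,  412]), array([0.17000675, 0.1730052 , 0.17600364, 0.17900209, 0.18200053,
       0.18499898, 0.18799743, 0.19099587, 0.19399432, 0.19699276,
       0.19999121]))
brass 263 [ 0.538 -0.003  0.211]
```

View pics/tz.png

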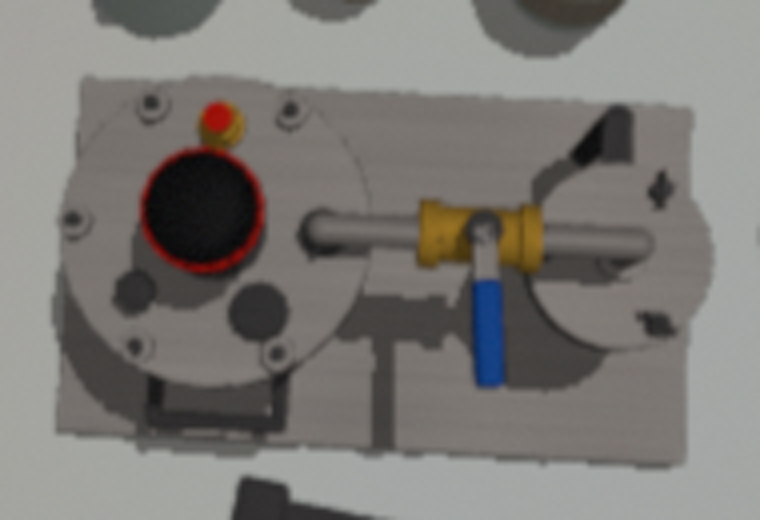

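View pics/sz.png

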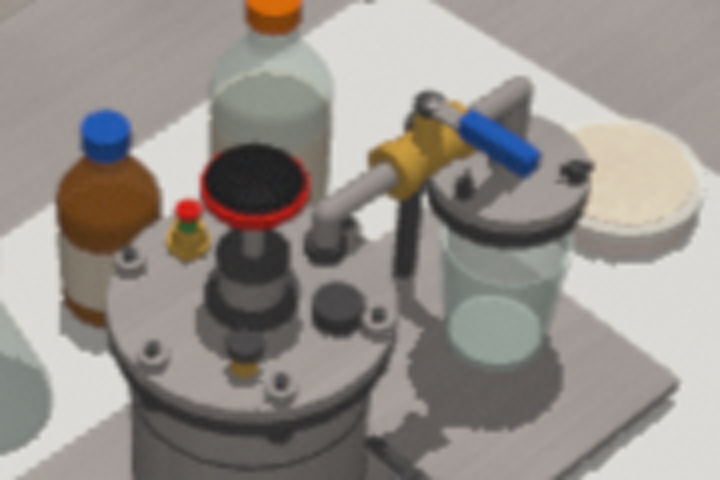

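Request:
move_arm(series=[[[0,0,0,0,0,0.9,0],[0,0,0,0.2,0.5,0.2,0],[0,0,-0.8,0.38,0.9,0,0],[0,0,-0.8,0.38,0.9,0,0],[0,0,-0.8,0.38,0.9,0,0],[0,0,-0.8,0.38,0.9,0,0],[0,0,0,0.38,0.9,0,0],[0,0,0,0.38,0.9,0,0],[0,0,0,0.38,0.9,0,0],[0,0,0,0.38,0.9,0,0],[0,0,0,0.38,0.9,0,0],[0,0,0,0.38,0.9,0,0],[0,0,0,0,0,0,0]]])

```text
time_s: 3.12
tcp_pos: [0.5135, 0.0245, 0.361]
ee_rot: [[0.009, 0.018, 1.0], [0.001, 1.0, -0.018], [-1.0, 0.001, 0.009]]
wrist_force: [-0.8, 0.4, -0.4]
gripper_width: 0.009
```

Request:
move_arm(series=[[[0,0.06,0.13,0.25,0.56,0,0],[0,0,0,0.25,0.55,-0.1,0],[0,0,0,0,0,0,0],[0,0,0,0,0,0,0]]])

```text
time_s: 3.62
tcp_pos: [0.5432, 0.0908, 0.3556]
ee_rot: [[0.0, 0.001, 1.0], [0.0, 1.0, -0.001], [-1.0, 0.0, 0.0]]
wrist_force: [-0.1, -0.5, -0.1]
gripper_width: 0.004
```

```bash
python3 - <<'E'
from h import *
im,d,P=snap('side','s1.png'); snap('wrist','w1.png'); im2,d2,P2=snap('top','t1.png')
cv2.imwrite('pics/s1z.png',cv2.cvtColor(cv2.resize(im[140:300,250:450],None,fx=4,fy=3.7,interpolation=cv2.INTER_CUBIC),cv2.COLOR_RGB2BGR))
s=r.sense();print(s['tcp_pos'],s['ee_rot'].round(4).tolist(),s['time_s'],s['wrist_force'])
E
```

```text
[0.54316228 0.09058417 0.35572819] [[0.0006, 0.0012, 1.0], [0.0004, 1.0, -0.0012], [-1.0, 0.0004, 0.0006]] 3.775 [-0.79829691  0.33568572 -0.37112013]
```

View pics/s1z.png

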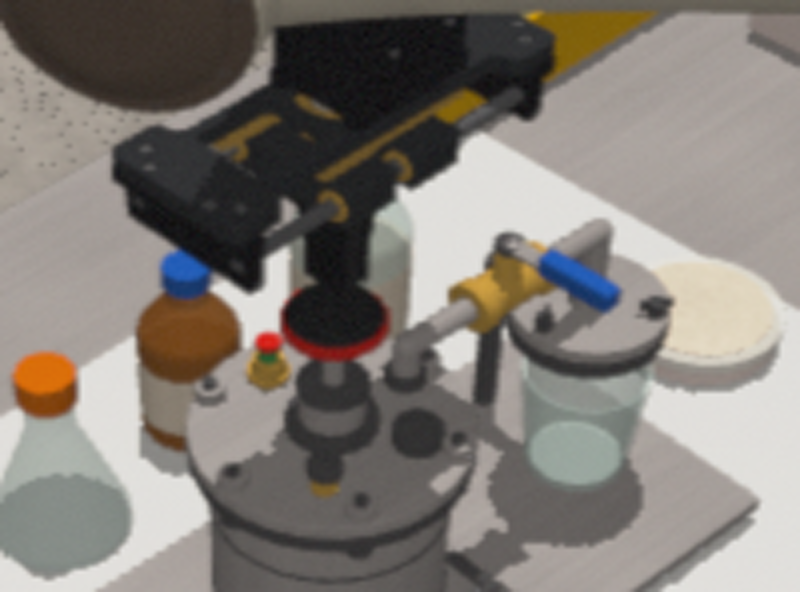

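View pics/w1.png

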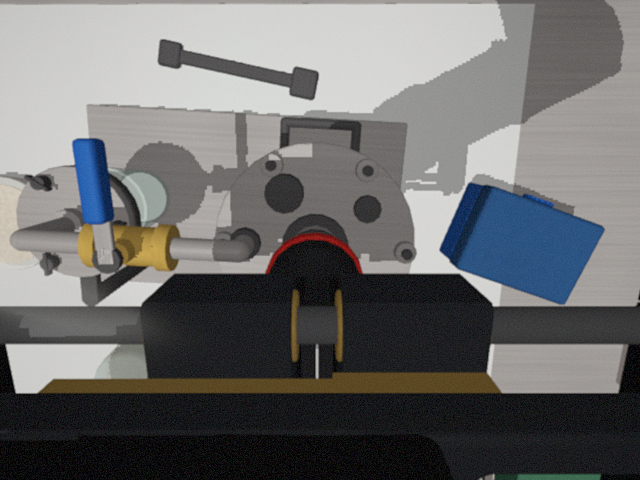

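Request:
move_arm(series=[[[0,0,0,0,0,-0.27,0],[0,0,0,0,0,-0.12,0],[0,0,0,0,0,-0.12,0],[0,0,0,0,0,-0.12,0],[0,0,0,0,0,-0.1,0],[0,0,0,0,0,-0.04,0]]])

```text
time_s: 4.53
tcp_pos: [0.5421, 0.0895, 0.3153]
ee_rot: [[0.008, 0.001, 1.0], [0.002, 1.0, -0.001], [-1.0, 0.002, 0.008]]
wrist_force: [-5.6, 1.9, 10.6]
gripper_width: 0.003
```

Request:
move_arm(series=[[[0,0,0,0,0,-0.08,0],[0,0,0,0,0,-0.06,0],[0,0,0,0,0,-0.03,0]]])

```text
time_s: 4.9
tcp_pos: [0.5417, 0.0895, 0.3122]
ee_rot: [[0.014, -0.002, 1.0], [0.003, 1.0, 0.002], [-1.0, 0.003, 0.014]]
wrist_force: [-4.9, 1.2, 11.5]
gripper_width: 0.007
```

Request:
move_arm(series=[[[0,0,0,0,0,-0.1,0],[0,0,0,0,0,-0.1,0],[0,0,0,0,0,-0.1,0]]])

```text
time_s: 5.28
tcp_pos: [0.5411, 0.0895, 0.3089]
ee_rot: [[0.025, -0.006, 1.0], [0.003, 1.0, 0.006], [-1.0, 0.003, 0.025]]
wrist_force: [-11.9, 2.0, 25.9]
gripper_width: 0.004
```

Request:
move_arm(series=[[[0,0.06,0,0,0,0.25,0],[0,0.05,0,0.01,0,0.25,0],[0,0,0,0,0,0.1,0],[0,0,0,0,0,0,0]]])

```text
time_s: 5.78
tcp_pos: [0.5417, 0.0893, 0.3491]
ee_rot: [[0.016, -0.007, 1.0], [0.004, 1.0, 0.007], [-1.0, 0.004, 0.016]]
wrist_force: [-0.3, 0.4, -0.2]
gripper_width: 0.005
```

```bash
cat >> h.py <<'E'
def pin(fn):
    im,d,P=snap('side',None)
    cv2.imwrite('pics/'+fn,cv2.cvtColor(cv2.resize(im[190:290,280:400],None,fx=5,fy=5,interpolation=cv2.INTER_CUBIC),cv2.COLOR_RGB2BGR))
    hsv=cv2.cvtColor(im,cv2.COLOR_RGB2HSV)
    red=((hsv[...,0]<8)|(hsv[...,0]>172))&(hsv[...,1]>150); red[:, :306]=0; red[:,327:]=0; red[:190]=0;red[245:]=0
    n,l,st,c=cv2.connectedComponentsWithStats(red.astype(np.uint8))
    if n<2: print('none');return
    k=1+st[1:,4].argmax(); v,u=np.where(l==k)
    K=P['mtx'];T=np.array(P['pose'])
    z=np.median([unproj(P,a,b,d[b,a])[2] for a,b in zip(u,v)])
    # height from pixel row on vertical line at pin
    best=[proj(P,np.array([.590,.0875,h]))[1] for h in np.arange(.18,.24,.001)]
    print('cap n',st[k,4],'c',c[k].round(1),'medz',round(z,4),'zrow',np.interp(-c[k][1],-np.array(best),np.arange(.18,.24,.001)).round(4))
E
python3 - <<'E'
from h import *
pin('p1.png'); s=r.sense();print(s['tcp_pos'],s['ee_rot'].round(3).tolist(),s['time_s'],s['wrist_force'])
E
```

```text
cap n 51 c [319.7 230.1] medz 0.2128 zrow 0.2096
[0.54157641 0.08928053 0.34862712] [[0.015, -0.007, 1.0], [0.004, 1.0, 0.007], [-1.0, 0.004, 0.015]] 5.825 [ 0.14737147 -0.15825506 -0.26375163]
```

View pics/p1.png

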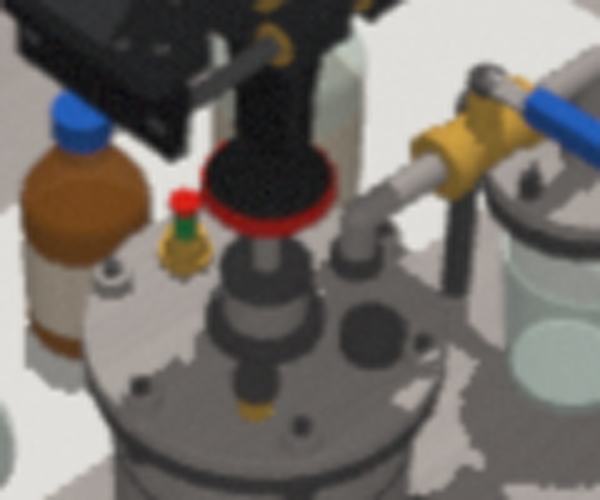

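Request:
move_arm(series=[[[0,0.11,0.05,0.02,0,-0.12,0],[0,0,0,0,0,-0.12,0],[0,0.03,0,0,0,-0.14,0],[0,0.03,0,0,0,-0.14,0],[0,0.03,0,0,0,-0.14,0],[0,0.03,0,0,0,-0.12,0],[0,0.03,0,0,0,-0.12,0],[0,0.03,0,0,0,-0.1,0]]])

```text
time_s: 6.82
tcp_pos: [0.5434, 0.0894, 0.3089]
ee_rot: [[-0.011, -0.023, 1.0], [0.001, 1.0, 0.023], [-1.0, 0.001, -0.011]]
wrist_force: [-9.7, 1.6, 22.7]
gripper_width: 0.006
```

Request:
move_arm(series=[[[0,0,0,0,0,0.25,0],[0,-0.06,-0.1,0,0,0.25,0],[0,0,-0.06,0,0,0.05,0],[0,0,0,0,0,0,0],[0,0,0,0,0,-0.1,0],[0,0,0,0,0,-0.1,0],[0,0.02,0,0,0,-0.14,0],[0,0.02,0,0,0,-0.14,0],[0,0.02,0,0,0,-0.14,0],[0,0.02,0,0,0,-0.12,0],[0,0.02,0,0,0,-0.12,0],[0,0.02,0,0,0,-0.1,0]]])

```text
time_s: 8.32
tcp_pos: [0.5428, 0.0896, 0.309]
ee_rot: [[-0.002, -0.01, 1.0], [-0.003, 1.0, 0.01], [-1.0, -0.003, -0.002]]
wrist_force: [-9.5, 1.9, 22.4]
gripper_width: 0.0
```

Third full stroke reached the stop. Release and look.

Request:
move_arm(series=[[[0,0,0,0,0,0.25,0],[0,0,-0.05,0,0,0.25,0],[0,0,0,0,0,0.05,0],[0,0,0,0,0,0,0]]])

```text
time_s: 8.82
tcp_pos: [0.5423, 0.0896, 0.3434]
ee_rot: [[-0.001, -0.004, 1.0], [-0.003, 1.0, 0.004], [-1.0, -0.003, -0.001]]
wrist_force: [-0.5, 0.9, 0.2]
gripper_width: 0.006
```

```bash
python3 - <<'E'
from h import *
pin('p3.png'); s=r.sense();print(s['tcp_pos'],s['ee_rot'].round(3).tolist(),s['time_s'],s['wrist_force'])
E
```

```text
cap n 56 c [319.7 228.3] medz 0.2372 zrow 0.2144
[0.54221065 0.08961694 0.34313746] [[-0.002, -0.004, 1.0], [-0.003, 1.0, 0.004], [-1.0, -0.003, -0.002]] 8.875 [ 0.05555342  0.21317604 -0.87086703]
```

View pics/p3.png

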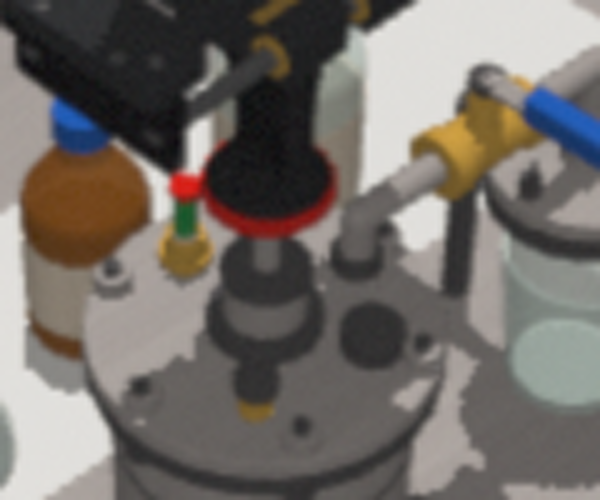

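Request:
move_arm(series=[[[0,0,0,0.01,0,-0.1,0],[0,0,0,0,0,-0.1,0],[0,0.02,0,0,0,-0.14,0],[0,0.02,0,0,0,-0.14,0],[0,0.02,0,0,0,-0.14,0],[0,0.02,0,0,0,-0.12,0],[0,0.02,0,0,0,-0.12,0],[0,0.02,0,0,0,-0.1,0],[0,0,0,0,0,0.25,0],[0,0,-0.05,0,0,0.25,0],[0,0,0,0,0,0.05,0],[0,0,0,0,0,0,0]]])

```text
time_s: 10.38
tcp_pos: [0.5423, 0.0898, 0.3438]
ee_rot: [[-0.0, -0.007, 1.0], [-0.006, 1.0, 0.007], [-1.0, -0.006, -0.0]]
wrist_force: [0.2, -0.5, -0.8]
gripper_width: 0.007
```

Request:
move_arm(series=[[[0,0,0,0.01,0,-0.1,0],[0,0,0,0,0,-0.1,0],[0,0.02,0,0,0,-0.14,0],[0,0.02,0,0,0,-0.14,0],[0,0.02,0,0,0,-0.14,0],[0,0.02,0,0,0,-0.12,0],[0,0.02,0,0,0,-0.12,0],[0,0.02,0,0,0,-0.1,0],[0,0,0,0,0,0.25,0],[0,0,-0.05,0,0,0.25,0],[0,0,0,0,0,0.05,0],[0,0,0,0,0,0,0]]])

```text
time_s: 11.88
tcp_pos: [0.5424, 0.09, 0.3434]
ee_rot: [[-0.0, -0.01, 1.0], [-0.01, 1.0, 0.01], [-1.0, -0.01, -0.0]]
wrist_force: [-0.3, 0.7, -0.9]
gripper_width: 0.005
```

```bash
python3 - <<'E'
from h import *
pin('p5.png'); s=r.sense();print(s['tcp_pos'],s['ee_rot'].round(3).tolist(),s['time_s'],s['wrist_force'])
E
```

```text
cap n 53 c [320.  227.6] medz 0.2554 zrow 0.2161
[0.54229221 0.09000909 0.343134  ] [[-0.001, -0.01, 1.0], [-0.01, 1.0, 0.01], [-1.0, -0.01, -0.001]] 11.925 [-0.020495    0.17851642 -0.21959303]
```

View pics/p5.png

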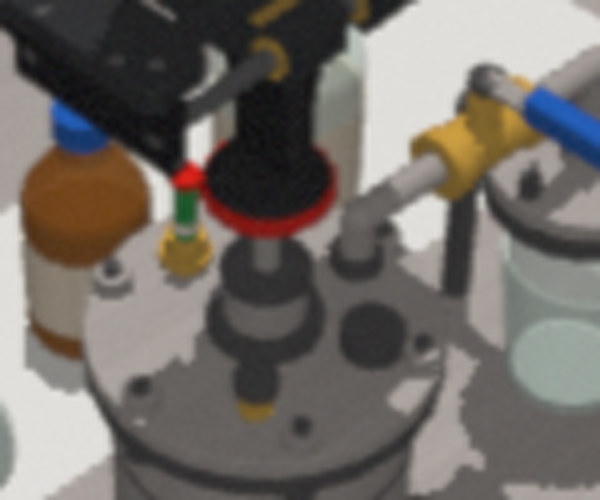

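Request:
move_arm(series=[[[0.07,0,-0.07,0.01,0,-0.1,0],[0,0,0,0,0,-0.1,0],[0,0.02,0,0,0,-0.14,0],[0,0.02,0,0,0,-0.14,0],[0,0.02,0,0,0,-0.14,0],[0,0.02,0,0,0,-0.12,0],[0,0.02,0,0,0,-0.12,0],[0,0.02,0,0,0,-0.1,0],[0,0,0,0,0,0.25,0],[0,0,-0.05,0,0,0.25,0],[0,0,0,0,0,0.05,0],[0,0,0,0,0,0,0]]])

```text
time_s: 13.42
tcp_pos: [0.5424, 0.0901, 0.3439]
ee_rot: [[0.001, -0.001, 1.0], [-0.001, 1.0, 0.001], [-1.0, -0.001, 0.001]]
wrist_force: [0.4, 1.1, -0.9]
gripper_width: 0.002
```

Request:
move_arm(series=[[[0,0,0,0.01,0,-0.1,0],[0,0,0,0,0,-0.1,0],[0,0.02,0,0,0,-0.14,0],[0,0.02,0,0,0,-0.14,0],[0,0.02,0,0,0,-0.14,0],[0,0.02,0,0,0,-0.12,0],[0,0.02,0,0,0,-0.12,0],[0,0.02,0,0,0,-0.1,0],[0,0,0,0,0,0.25,0],[0,0,-0.05,0,0,0.25,0],[0,0,0,0,0,0.05,0],[0,0,0,0,0,0,0]]])

```text
time_s: 14.92
tcp_pos: [0.5424, 0.0903, 0.3434]
ee_rot: [[0.001, -0.003, 1.0], [-0.005, 1.0, 0.003], [-1.0, -0.005, 0.001]]
wrist_force: [0.5, 0.1, -0.2]
gripper_width: 0.004
```

Request:
move_arm(series=[[[0,0,0,0,0,0.25,0],[0,0,0,-0.6,-0.7,0.1,0],[0,0,0,-0.7,-0.6,0,0],[0,0,0,-0.1,-0.4,0,0],[0,0,0,0,0,0,0]]])

```text
time_s: 15.55
tcp_pos: [0.4564, -0.0141, 0.3634]
ee_rot: [[-0.004, -0.004, 1.0], [-0.008, 1.0, 0.004], [-1.0, -0.008, -0.004]]
wrist_force: [0.4, 0.0, -0.4]
gripper_width: 0.006
```

```bash
python3 - <<'E'
from h import *
pin('p7.png'); s=r.sense();print(s['tcp_pos'],s['ee_rot'].round(3).tolist(),s['time_s'],s['wrist_force'])
im,d,P=snap('wrist','w7.png')
E
```

```text
cap n 57 c [319.8 227.4] medz 0.2528 zrow 0.2166
[ 0.45668308 -0.01347864  0.3633493 ] [[-0.004, -0.005, 1.0], [-0.008, 1.0, 0.005], [-1.0, -0.008, -0.004]] 15.6 [ 0.41885394 -0.06401718  0.12658112]
```

View pics/p7.png

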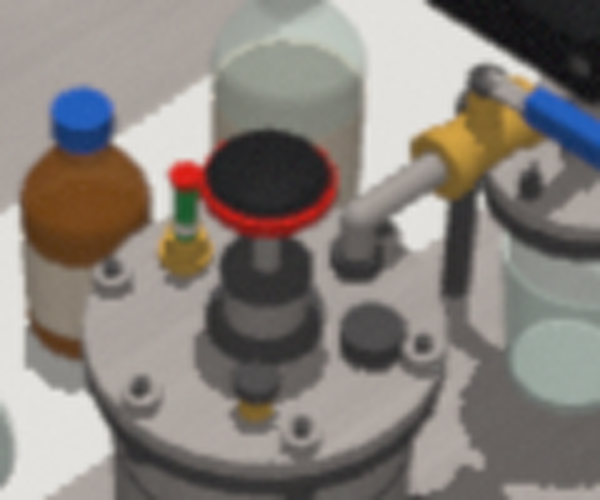

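View pics/w7.png

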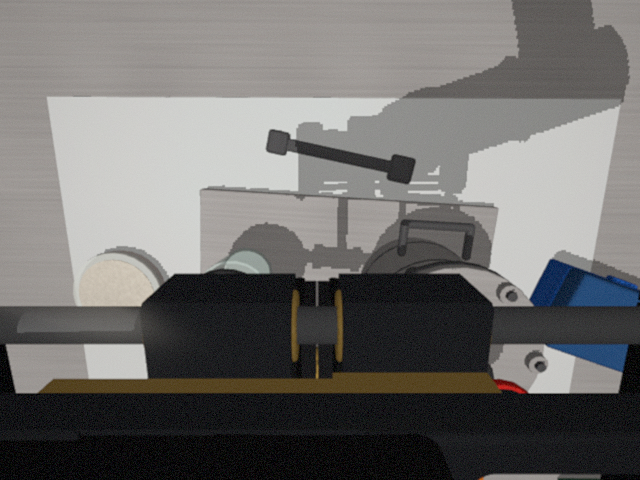

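```bash
python3 - <<'E'
from h import *
def c_(im,P=viewer.camera_params('side')):
    hsv=cv2.cvtColor(im,cv2.COLOR_BGR2HSV).astype(float)
    b,g,rr=[im[...,i].astype(float) for i in range(3)]
    w=np.clip(rr-np.maximum(g,b)-40,0,None); w[:218]=0;w[245:]=0;w[:,:310]=0;w[:,319:]=0
    v=(w.sum(1)*np.arange(480)).sum()/w.sum()
    hs=np.arange(.18,.24,.0005);best=np.array([proj(P,np.array([.590,.0875,h]))[1] for h in hs])
    return round(v,2),np.interp(-v,-best,hs).round(4)
print('start',c_(cv2.imread('pics/side0.png')),'1 stroke',c_(cv2.imread('pics/s1.png')))
im,d,P=snap('side','s7.png'); print('now',c_(cv2.imread('pics/s7.png')))
for n in ('p1','p3','p5','p7'):
    z=cv2.resize(cv2.imread(f'pics/{n}.png'),(120,100),interpolation=cv2.INTER_AREA); I=np.zeros((480,640,3),np.uint8); I[190:290,280:400]=z; print(n,c_(I))
    
cv2.imwrite('pics/s7z.png',cv2.resize(cv2.imread('pics/s7.png')[215:250,300:335],None,fx=16,fy=16,interpolation=cv2.INTER_NEAREST))
im=cv2.imread('pics/s7.png')
for v in range(220,244): print(v,im[v,314:320].tolist())
im=None
E
```

```text
start (np.float64(231.88), np.float64(0.2047)) 1 stroke (np.float64(231.89), np.float64(0.2047))
now (np.float64(224.5), np.float64(0.2244))
p1 (np.float64(229.78), np.float64(0.2104))
p3 (np.float64(226.69), np.float64(0.2186))
p5 (np.float64(224.93), np.float64(0.2233))
p7 (np.float64(224.51), np.float64(0.2244))
220 [[221, 225, 226], [222, 225, 227], [221, 224, 226], [221, 224, 226], [221, 224, 226], [221, 224, 226]]
221 [[218, 222, 226], [213, 216, 225], [210, 215, 225], [209, 214, 225], [211, 215, 225], [216, 219, 225]]
222 [[191, 196, 223], [140, 146, 220], [124, 130, 220], [109, 114, 220], [131, 136, 219], [177, 182, 221]]
223 [[127, 132, 221], [64, 70, 217], [45, 52, 216], [41, 47, 218], [53, 58, 218], [78, 81, 215]]
224 [[72, 75, 215], [28, 36, 217], [23, 33, 217], [26, 33, 217], [28, 33, 216], [29, 36, 212]]
225 [[66, 70, 204], [29, 36, 215], [29, 36, 217], [28, 36, 217], [23, 36, 215], [25, 32, 206]]
226 [[89, 92, 176], [29, 36, 192], [29, 35, 206], [27, 34, 203], [28, 36, 191], [23, 31, 178]]
227 [[127, 133, 169], [49, 57, 133], [26, 38, 135], [23, 36, 133], [25, 39, 129]
[... 855 characters left out ...]
04, 119, 122], [80, 125, 141]]
237 [[61, 136, 167], [62, 102, 98], [70, 103, 82], [68, 99, 77], [57, 97, 86], [55, 117, 136]]
238 [[45, 102, 128], [44, 97, 116], [49, 96, 102], [49, 97, 99], [47, 99, 113], [48, 101, 127]]
239 [[42, 94, 117], [45, 99, 124], [44, 99, 125], [46, 101, 128], [46, 102, 129], [47, 99, 126]]
240 [[45, 94, 119], [43, 97, 124], [44, 98, 126], [45, 99, 127], [44, 98, 125], [42, 94, 121]]
241 [[47, 97, 124], [45, 98, 125], [42, 97, 124], [46, 97, 124], [43, 96, 121], [45, 98, 125]]
242 [[44, 96, 122], [44, 94, 120], [44, 96, 124], [45, 96, 123], [44, 95, 121], [47, 106, 137]]
243 [[51, 96, 121], [46, 98, 125], [45, 98, 127], [46, 100, 127], [47, 99, 126], [49, 99, 125]]
```

View pics/s7z.png

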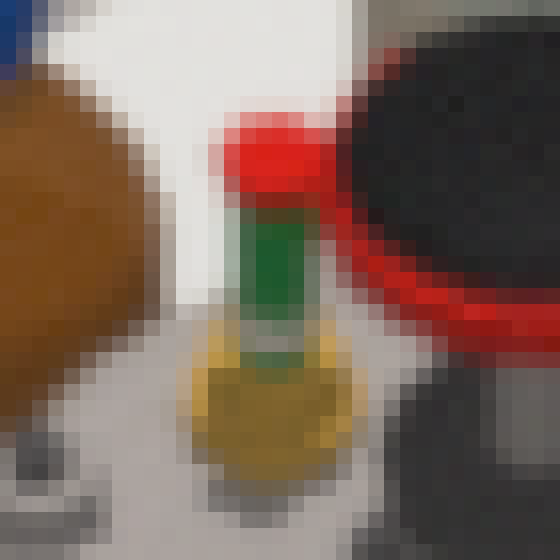

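```bash
python3 - <<'E'
from h import *
z=np.load('t.npz');d=z['d'];K=z['mtx'];T=z['pose']
v,u=np.mgrid[:480,:640];p=np.stack([(u-K[0,2])/K[0,0]*d,(v-K[1,2])/K[1,1]*d,d],-1);C=p@T[:3,:3].T+T[:3,3]
for x0 in np.arange(.45,.56,.01):
    print(round(x0,2),[ (lambda s: round(float(s.max()),3) if s.size else 0)(C[(abs(C[...,0]-x0-.005)<.005)&(abs(C[...,1]-y0-.005)<.005)&(d>0)][:,2]) for y0 in np.arange(-.13,.05,.01)])
im,d,P=snap('side','s8.png'); K=P['mtx'];T=np.array(P['pose'])
p=np.stack([(u-K[0,2])/K[0,0]*d,(v-K[1,2])/K[1,1]*d,d],-1);C=p@T[:3,:3].T+T[:3,3]
hsv=cv2.cvtColor(im,cv2.COLOR_RGB2HSV)
b=(C[...,2]>.22)&(C[...,2]<.26)&(d>0)&(hsv[...,0]>100)&(hsv[...,0]<130)&(hsv[...,1]>120)&(abs(C[...,1])<.1)&(abs(C[...,0]-.5)<.1)
print(b.sum(),C[b].mean(0),C[b].min(0),C[b].max(0))
E
```

```text
0.45 [0.022, 0.023, 0.024, 0.026, 0.024, 0.024, 0.023, 0.022, 0.022, 0.025, 0.023, 0.023, 0.023, 0.023, 0.024, 0.023, 0.024, 0.022]
0.46 [0.025, 0.024, 0.024, 0.023, 0.024, 0.023, 0.025, 0.022, 0.022, 0.023, 0.023, 0.024, 0.023, 0.025, 0.022, 0.023, 0.023, 0.025]
0.47 [0.022, 0.023, 0.022, 0.022, 0.025, 0.024, 0.024, 0.024, 0.023, 0.245, 0.246, 0.024, 0.022, 0.023, 0.022, 0.024, 0.023, 0.023]
0.48 [0.023, 0.024, 0.024, 0.022, 0.023, 0.023, 0.023, 0.023, 0, 0.246, 0.249, 0.023, 0.022, 0.024, 0.023, 0.023, 0.023, 0.183]
0.49 [0.023, 0.165, 0.166, 0.156, 0.156, 0.156, 0.154, 0.023, 0, 0.247, 0.248, 0.024, 0.023, 0.023, 0.023, 0.024, 0.184, 0.183]
0.5 [0.154, 0.166, 0.166, 0.157, 0.158, 0.156, 0.157, 0.153, 0, 0.245, 0.247, 0.024, 0.023, 0.026, 0.024, 0.18, 0.182, 0.183]
0.51 [0.156, 0.155, 0.156, 0.156, 0.156, 0.157, 0.157, 0.155, 0, 0.244, 0.247, 0.022, 0.022, 0.023, 0.023, 0.183, 0.183, 0.183]
0.52 [0.156, 0.157, 0.164, 0.213, 0.212, 0.21, 0.207, 0.218, 0.218, 0.241, 0.241, 0.215, 0.217, 0.205, 0.024, 0.183, 0.182, 0.183]
0.53 [0.156, 0.157, 0.163, 0.214, 0.214, 0.215, 0.214, 0.222, 0.223, 0.24, 0.241, 0.241, 0.222, 0.213, 0.215, 0.215, 0.213, 0.212]
0.54 [0.156, 0.157, 0.156, 0.208, 0.21, 0.211, 0.213, 0.219, 0.22, 0.24, 0.24, 0.238, 0.222, 0.215, 0.214, 0.215, 0.214, 0.214]
0.55 [0.155, 0.167, 0.156, 0.156, 0.156, 0.156, 0.157, 0.152, 0.208, 0.205, 0, 0, 0.215, 0.024, 0.021, 0.183, 0.19, 0.188]
0.56 [0.156, 0.165, 0.162, 0.156, 0.156, 0.155, 0.155, 0, 0, 0, 0, 0, 0.022, 0.023, 0.021, 0.182, 0.183, 0.182]
154 [ 0.49270319 -0.02217703  0.24085242] [ 0.47157109 -0.03099918  0.23052678] [ 0.51493353 -0.01672967  0.24592017]
```

Request:
move_arm(series=[[[0.06,-0.03,-0.03,0.3,0.3,0,0],[0,0,0,0.28,0.25,0,0],[0,0,0,0,0,0,0],[0,0,0,0,0,-0.5,0],[0,0,0,0,0,-0.5,0],[0,0,0,0,0,0,0]]])

```text
time_s: 16.5
tcp_pos: [0.4948, 0.0245, 0.3003]
ee_rot: [[-0.004, -0.007, 1.0], [-0.001, 1.0, 0.007], [-1.0, -0.001, -0.004]]
wrist_force: [-0.2, -0.0, 0.5]
gripper_width: 0.005
```

Request:
move_arm(series=[[[0,0,0,-0.02,-0.15,0,0],[0,0,0,-0.02,-0.15,0,0],[0,0,0,-0.02,-0.13,0,0],[0,0,0,-0.02,-0.13,0,0],[0,0,0,-0.02,-0.13,0,0],[0,0,0,-0.02,-0.13,0,0],[0,0,0,0,0,0,0]]])

```text
time_s: 17.38
tcp_pos: [0.4893, -0.0273, 0.3048]
ee_rot: [[0.006, -0.007, 1.0], [0.002, 1.0, 0.007], [-1.0, 0.002, 0.006]]
wrist_force: [-0.4, 1.0, -0.1]
gripper_width: 0.005
```

Request:
move_arm(series=[[[0,0,0,0.02,-0.13,-0.05,0],[0,0,0,0.04,-0.13,-0.05,0],[0,0,0,0.06,-0.12,-0.02,0],[0,0,0,0.08,-0.08,0,0],[0,0,0,0,0,0,0]]])

```text
time_s: 18.0
tcp_pos: [0.5013, -0.0571, 0.2967]
ee_rot: [[0.003, -0.007, 1.0], [0.001, 1.0, 0.007], [-1.0, 0.001, 0.003]]
wrist_force: [-0.4, 0.3, -0.1]
gripper_width: 0.005
```

```bash
python3 - <<'E'
from h import *
im,d,P=snap('side')
cv2.imwrite('pics/v1.png',cv2.cvtColor(cv2.resize(im[140:300,280:450],None,fx=4,fy=3.7,interpolation=cv2.INTER_CUBIC),cv2.COLOR_RGB2BGR))
E
```

```text
(no output)
```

View pics/v1.png

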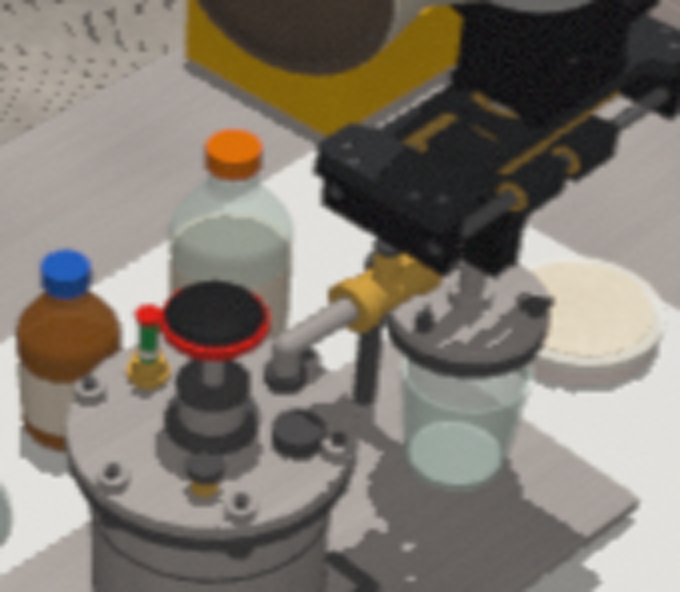

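Request:
move_arm(series=[[[0,0,0,0.12,-0.06,0.02,0],[0,0,0,0.12,-0.04,0.02,0],[0,0,0,0.1,-0.02,0,0],[0,0,0,0.06,0,0,0]]])

```text
time_s: 18.55
tcp_pos: [0.5205, -0.0648, 0.2974]
ee_rot: [[-0.017, -0.006, 1.0], [0.001, 1.0, 0.006], [-1.0, 0.001, -0.017]]
wrist_force: [-15.7, 5.7, 10.3]
gripper_width: 0.009
```

Request:
move_arm(series=[[[0,-0.05,0,-0.2,0,0.02,0],[0,-0.05,0,-0.4,0,0.1,0],[0,0,0,-0.2,0,0.8,0],[0,0,0,-0.8,0,0.5,0],[0,0,0,-0.9,-0.4,0,0],[0,0,0,-0.6,-0.7,0,0],[0,0,0,0,-0.9,0,0],[0,0,0,0,-0.9,0,0],[0,0,0,0,0,0,0]]])

```text
time_s: 19.68
tcp_pos: [0.3332, -0.2455, 0.3927]
ee_rot: [[0.031, -0.011, 0.999], [-0.009, 1.0, 0.011], [-0.999, -0.01, 0.031]]
wrist_force: [0.6, 0.9, -0.0]
gripper_width: 0.002
```

```bash
python3 - <<'E'
from h import *
im2,d2,P2=snap('side','s9.png'); im,d,P=snap('top','t9.png')
def cloud(P,d):
    v,u=np.mgrid[:480,:640];K=P['mtx'];T=np.array(P['pose'])
    p=np.stack([(u-K[0,2])/K[0,0]*d,(v-K[1,2])/K[1,1]*d,d],-1)
    return p@T[:3,:3].T+T[:3,3]
for im_,d_,P_ in((im,d,P),(im2,d2,P2)):
    C=cloud(P_,d_);hsv=cv2.cvtColor(im_,cv2.COLOR_RGB2HSV)
    b=(C[...,2]>.225)&(C[...,2]<.26)&(d_>0)&(hsv[...,0]>100)&(hsv[...,0]<130)&(hsv[...,1]>120)&(abs(C[...,1]+.07)<.1)&(abs(C[...,0]-.52)<.1)
    q=C[b]
    if len(q)>5:
        U,S,V=np.linalg.svd(q[:,:2]-q[:,:2].mean(0));print('lever',len(q),q.mean(0).round(4),V[0].round(3),q.min(0).round(3),q.max(0).round(3))
    B=(C[...,2]>.255)&(C[...,2]<.28)&(hsv[...,2]<60)&(abs(C[...,0]-.54)<.04)&(abs(C[...,1]-.09)<.04)
    print('knob',B.sum(),C[B].mean(0).round(4))
cv2.imwrite('pics/t9z.png',cv2.cvtColor(cv2.resize(im[210:340,240:430],None,fx=4,fy=4,interpolation=cv2.INTER_CUBIC),cv2.COLOR_RGB2BGR))
cv2.imwrite('pics/s9z.png',cv2.cvtColor(cv2.resize(im2[180:300,270:450],None,fx=4,fy=4,interpolation=cv2.INTER_CUBIC),cv2.COLOR_RGB2BGR))
E
```

```text
lever 180 [ 0.5357 -0.0676  0.245 ] [-0.027 -1.   ] [ 0.53  -0.089  0.24 ] [ 0.543 -0.047  0.249]
knob 608 [0.5446 0.0891 0.2639]
lever 111 [ 0.5328 -0.0648  0.2419] [0.039 0.999] [ 0.528 -0.087  0.234] [ 0.541 -0.045  0.247]
knob 306 [0.5414 0.0931 0.2626]
```

View pics/t9z.png

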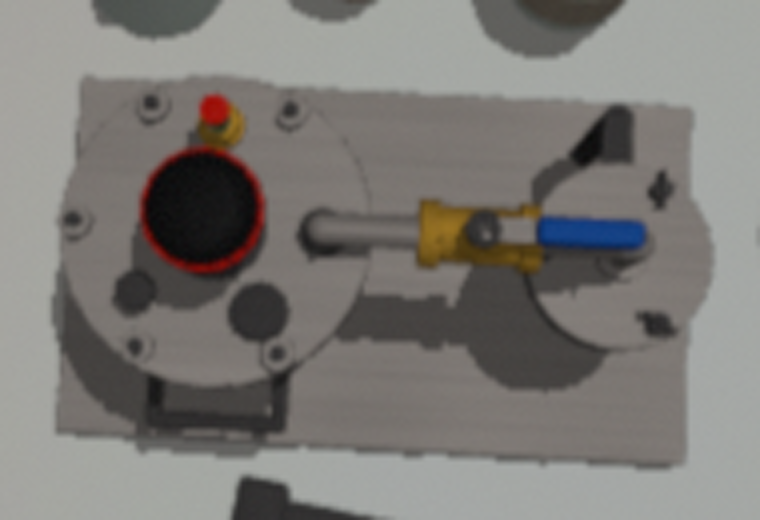

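View pics/s9z.png

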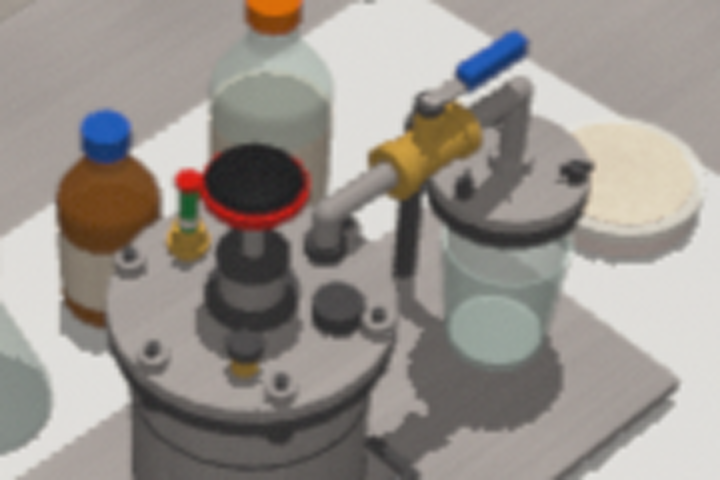

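```bash
python3 -c "
from station import r
print(r.finish_job())"
```

```text
the job is handed in; nothing more can be done
None
```

I pumped the knob until the pin was fully out, then opened the outlet lever, and handed the job in at about 20 s of the 58 s allowed. The hand-in reports no verdict.

**Pumping:** I gave seven strokes with the closed fingertips on the dome. At the bottom of the first three I measured 22–26 N and the knob at its stop. The last four repeated the same rows without a check at the bottom. Each time the fingers lifted clear so the knob could spring up.

**Pin:** With the arm out of the way before I touched the lever, the cap was about 20 mm higher than at the start, which puts its top near 226 mm. The whole white band showed above the gland. The last two strokes added only about 1 mm, so the pin was near the end of its rise. It still stood out in the final pictures.

**Lever:** I pushed it round from behind with the fingertips, about 16 N sideways at the stop, then backed off and moved the arm away. The final pictures show it within 1–2° of the pipe line, pointing over the filter.

**Surroundings:** The knob was within about 0.2 mm of where it started. The rig and the neighbouring things visible in the close-ups look the same. I did not measure the position of every item around the rig.

**Not clean:**
- The first stroke was slow and paused part-way because the arm gave under load.
- Each measured press also carried a sideways force of up to 12 N.
- At the lever's stop there was about 10 N upward on the tool. I did not trace the cause, and nothing visible had moved.
- My first automatic pin-height reading mixed the cap with the knob's red rim, so I replaced it with a corrected measurement.

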